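# Stand the loaded wax club on the tool lift

### The job

The turned wooden wax club lies on its two-cradle rest; its two heads look the same, but one is loaded with lead. Pick the club up clear of the rest to feel which head is the heavy one, lay it back in the cradles and let go, then take it anew and stand it upright, heavy head down, on the sprung plate of the tool lift, so that it stays standing by itself with the plate sunk under it. Set it down gently, never letting it drop or fall over, and leave the other things on the cart where they are.

Things in the scene. Friction and masses are not known exactly. Their poses are not given: they have to be found in the camera images.
- club_mid (a point): middle of the light-wood club, 180 mm long, x along it: square waist 34 mm thick, 136 mm long (grip it), two equal domed heads 58 mm across, 22 mm thick, widest 80 mm either side. 0.42 to 0.53 kg; balance point 44 to 53 mm from the middle towards the loaded head; x does not tell which head. Loaded head down it stands by itself, and rights leans up to 15 degrees; light head down it topples.
- rest_mid (a point): where the club's middle lies in the fixed dark-wood rest, 55 mm above the cart top; x along the lying club, z up. A board 210 x 85 x 8 mm with two V cradles, 28 mm long, 42 mm high, 80 mm either side of the middle, that carry the club's heads and leave its waist free.
- plate_mid (a point): centre of the top face of the lift's sprung plate, sinking with it: level steel, 150 x 150 mm, with a rim 5 mm high and 6 mm wide round the edge; 55 mm above the cart top when empty, over a fixed dark steel block 160 x 160 x 27 mm. A club standing on the plate has its middle 90 mm above this point.
- plate (a joint): how far the sprung plate has sunk, m: 0 empty, at most 0.020. It starts to sink at about 1 N and then takes about 0.37 N per mm; the club's weight alone sinks it by 8 to 12 mm.
- brush_mid (a point): bystander: centre of a loose boar-bristle brush, 150 x 50 x 44 mm, x along its length
- crayon_mid (a point): bystander: centre of a loose green grip wax crayon lying between rest and lift, 90 x 30 x 30 mm, x along its length
- file_guide_mid (a point): bystander: middle of a loose stainless file guide, an angle 90 x 50 x 40 mm, x along its length
- tip_protector_mid (a point): bystander: middle of a loose carved wooden ski tip protector, 125 x 70 x 33 mm, x along its length
- cork_block_mid (a point): bystander: centre of a loose cork block, 100 x 55 x 35 mm, x along its length
- scraper_mid (a point): bystander: centre of a loose flat grey scraper, 140 x 60 x 5 mm, x along its length
Not all that is in view belongs to the job. Leave any green or orange look-alike of the part that bears plate_mid alone.

How it is judged:
By the outcome, as a careful person would: the job done as asked, in the order asked, and still so for the second after the job is handed in, with the robot touching nothing.
It also fails if it takes over 54 s, if anything falls off the work surface, if the arm or the gripper's body presses on something with over 40 N, if the wrist force passes 120 N, or if a joint passes its speed limit or range.

### The arm

A 7-joint arm with a two-finger parallel gripper is mounted at the origin on the work surface. World frame = base frame: x ahead of the robot, y to its left, z up, the work surface at z = 0. Lengths are in m, angles in rad, forces in N, time in s.
With the tool pointing down it reaches from about 0.35 to 0.9 m from the base axis. Payload 8.1 kg.
Tool frame: the origin (TCP) lies on the centre line of the jaws, within the pads' length; the fingertips stand 19 mm ahead of it and the grasp point (between the pads) is the TCP (arm.tip_reach is the distance from the TCP to the fingertips, in m); z points along the fingers, y is the line along which they close (so a half turn about z gives the same grasp; the last joint's range is limited). The gripper opens to 92 mm and grips with 3 to 60 N. Pads are 19 mm wide; open, the fingers measure 130 mm over their backs; the gripper's body (75 mm by 190 mm) begins 47 mm behind the grasp point.
Start: joints at [1.038, 0.434, 0.025, 1.573, -0.012, 1.134, -0.075], TCP at [0.26, -0.568, 0.216] pointing down, gripper open.
Joint ranges: [-2.62, 2.62], [-0.44, 2.09], [-1.27, 1.32], [0.08, 2.57], [-1.32, 4.46], [0.12, 2], [-2.74, 2.74]. Speed limits (rad/s): [2.22, 2.22, 3.01, 3.01, 3.14, 3.14, 3.14].

### API

Orientations are given as a rotation vector (axis times angle).
In Python, from cell import arm gives the robot as it stands.
- The arm moves only by the tool arm_command, never from a script. Its argument "targets" is a list that holds one entry, the list of rows, each a list of 6 numbers: the shift along the tool's x, y, z in m, then the turn, a rotation vector about the tool's x, y, z in rad. A call has 1 to 10 rows; each row shifts and turns the commanded pose from where the row before left it, along the tool's axes as they then stand; what a row does not reach is not made up. A row lasts 1/8 s, in which the tool goes at most 62.5 mm and 10.7 degrees, less where a joint would pass 70% of its speed; a pose out of reach is approached as far as the arm can. A call with a gripper value outside its range is refused whole. "jaw" is the finger opening in m, from 0 to 0.0918, set as the call begins (left out, the last holds). The fingers move at their own pace and stop on an object; "newtons" is the grip in N (left out, the last holds). Time passes only in rows, so rows that do not move let the fingers close. It gives the time, the measured TCP pose, the force, the opening and the grip force at its end, in the units of the state.
- arm.observe(): the state, without advancing time (a new reading comes with each control period).
- arm.get_image(name): name is "side" or "top"; returns a dict with "pixels" (480x640x3 uint8, red, green, blue), "z_map" (480x640 float32, m along the optical axis (not along the pixel's ray), 0 where there is no reading), "fx", "fy", "cx", "cy" (pixels), "xyz" and "rotation" of the camera in the world. Camera axes: x right, y down, z forward; pixel columns grow to the right and rows downward; lengths in m; the calibration is good to about 2 mm. A picture is of the moment at which its call begins.
- arm.sign_off(): hands the job in; it is judged then, once.
The state is a dict: "clock": time; "joints": joint angles; "dq": joint speeds; "joint_efforts": joint torques, N m; "position": TCP position; "ee_rot": TCP orientation; "force": force on the tool from outside, world axes, zero at the start; "ft_torque": the same for the moment, N m; "width": opening from 0.0 (shut) to 1.0 (fully open); "gripper_force": force on a finger pad.
Only numpy, scipy, OpenCV 4.12 (cv2) and the standard library are available. Lean on these libraries where they do the work, as an engineer would, in place of code of your own. Each camera call takes 0.05 s, during which the arm holds its last target. There are 200 camera calls.

## Working session

There is one attempt and no reset: what is moved stays moved. The work goes in short steps, Python scripts to look and compute and a tool call to move; the robot and the scene stay as the last step left them, time stands still between calls to the robot, and variables do not carry over. Pictures are saved under pics/ and viewed, at most 10 in all, crops included, and the job is handed in when it is done.

Besides the shell and the picture viewer there is one more tool, called after ">>>" by a JSON object that holds its "method" and its "body". arm_command: Moves the arm, as the interface text tells. Its arguments: {"type":"object","properties":{"targets":{"type":"array","items":{"type":"array","items":{"type":"array","items":{"type":"number"}}}},"jaw":{"type":"number"},"newtons":{"type":"number"}},"required":["targets"]}

```bash
ls; mkdir -p pics
cat > h.py <<'E'
import numpy as np, cv2
from scipy.spatial.transform import Rotation as R
from cell import arm
def cam(n):
    g=arm.get_image(n); z=g["z_map"]; v,u=np.mgrid[:480,:640]
    p=np.stack([(u-g["cx"])/g["fx"]*z,(v-g["cy"])/g["fy"]*z,z],-1)
    r=np.array(g["rotation"]); r=r if r.shape==(3,3) else R.from_rotvec(r).as_matrix()
    w=p@r.T+np.array(g["xyz"]); w[z==0]=np.nan
    return g,w
E
python3 - <<'E'
from h import *
for n in("top","side"):
    g,w=cam(n); cv2.imwrite(f"pics/{n}0.png",g["pixels"][...,::-1]); print(n,g["xyz"],g["rotation"],g["fx"])
    np.savez(f"{n}0.npz",w=w,p=g["pixels"])
print(arm.observe())
E
```

```text
pics
top [0.41174373 0.01833875 1.50019957] [-2.15901613  2.17712808 -0.13462256] 544.8298062771643
side [0.0955031  0.5763293  0.92844118] [-0.89257148  2.59308397 -0.95734235] 460.85076404988604
{'clock': 0.1, 'joints': array([ 1.03842872,  0.4351562 ,  0.02494087,  1.57398857, -0.01162785,
        1.13398161, -0.07509191]), 'dq': array([-0.00131502, -0.00293083, -0.00102497, -0.00163524,  0.00138893,
       -0.00066217, -0.00039206]), 'joint_efforts': array([ 3.80560494e-03, -6.69128823e+01,  9.88406427e-01, -3.15146470e+01,
       -6.05651247e-02,  3.74770956e-02,  1.42798845e-04]), 'position': array([ 0.26019771, -0.56775487,  0.21482804]), 'ee_rot': array([-3.06804928e+00, -6.69542913e-01,  5.99167551e-04]), 'force': array([0.85466545, 0.24613251, 0.18012625]), 'ft_torque': array([ 0.01064972,  0.01233248, -0.03409979]), 'gripper_force': 0.0, 'width': 0.9985396664527874}
```

View pics/top0.png

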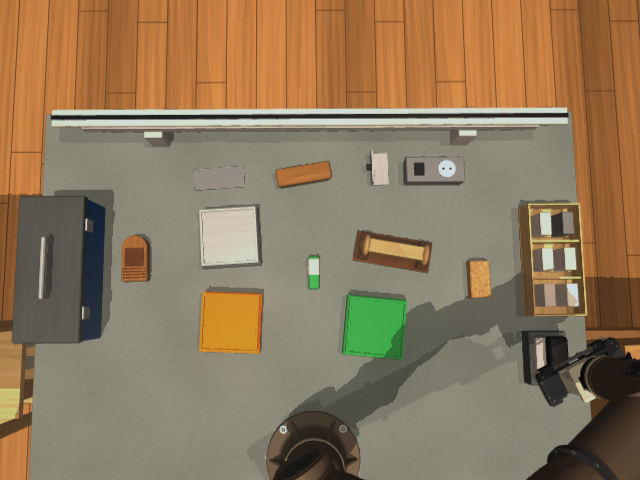

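View pics/side0.png

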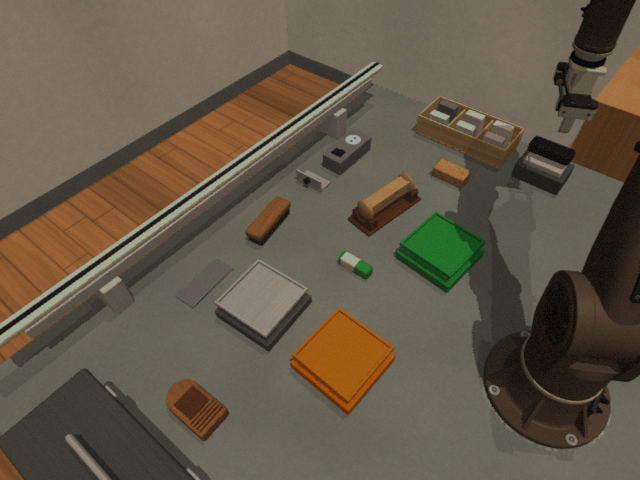

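Top view: the club is at (396,250) in its dark-wood rest. The steel plate is at (230,237), with orange (231,322) and green (375,326) look-alikes. For the club, the brown brush (304,174) could be mistaken, and for the plate the flat grey scraper (219,178). I choose the club at (396,250) and the grey-white steel plate at (230,237). Next I measure both, with one close crop to check.

Run:
```python
from h import *
T=np.load("top0.npz");S=np.load("side0.npz")
def fit(m,w,name):
    q=w[m]; q=q[~np.isnan(q).any(1)]
    r=cv2.minAreaRect((q[:,:2]*1000).astype(np.float32)); print(name,len(q),"z med",np.round(np.percentile(q[:,2],[5,50,95]),4),"rect",np.round(r[0],1),np.round(r[1],1),round(r[2],1)); return q
for n,D in(("top",T),("side",S)):
    w=D["w"];p=D["p"].astype(int)
    print(n,"table z",np.nanmedian(w[300:310,150:190,2]) if n=="top" else np.nanmedian(w[230:250,310:330,2]))
    u0,u1,v0,v1=(345,440,225,275) if n=="top" else (345,425,165,240)
    m=np.zeros(w.shape[:2],bool); m[v0:v1,u0:u1]=1
    c=m&(w[...,2]>0.058); q=fit(c,w,"club"); 
    xy=q[:,:2]-q[:,:2].mean(0); ev=np.linalg.svd(xy,full_matrices=0)[2][0]; print(" axis",ev,np.degrees(np.arctan2(ev[1],ev[0]))," ends mean",q[:,:2].mean(0), (xy@ev).min(),(xy@ev).max())
    t=xy@ev
    for a in np.arange(-.09,.09,.02):
        s=(t>a)&(t<a+.02)
        if s.any(): print("  ",round(a,2),s.sum(),round(q[s,2].max(),4))
    fit(m&(w[...,2]>0.003),w,"rest+club")
    u0,u1,v0,v1=(190,270,200,275) if n=="top" else (210,315,255,350)
    m[:]=0; m[v0:v1,u0:u1]=1
    fit(m&(w[...,2]>0.045),w,"plate")
    # objects
    u0,u1,v0,v1=(300,325,250,295) if n=="top" else (335,375,248,280)
    m[:]=0; m[v0:v1,u0:u1]=1
    fit(m&(w[...,2]>0.006),w,"crayon")
p=T["p"]; a=cv2.resize(p[195:300,190:445],None,fx=3,fy=3,interpolation=2)
cv2.imwrite("pics/crop1.png",a[...,::-1])
# initial tool
R0=R.from_rotvec(arm.observe()["ee_rot"]).as_matrix();print(R0.round(3))
```

```text
top table z -0.001006102674208531
club 966 z med [0.0643 0.0714 0.0803] rect [ 547.8 -221.9] [177.5  53. ] 79.8
 axis [0.1753351  0.98450881] 79.90184071426314  ends mean [ 0.54839079 -0.22175297] -0.08903299036967333 0.08850670003581315
   -0.09 132 0.0865
   -0.07 102 0.0774
   -0.05 99 0.0788
   -0.03 98 0.0777
   -0.01 102 0.0805
   0.01 103 0.081
   0.03 101 0.0784
   0.05 100 0.0787
   0.07 129 0.0872
rest+club 2462 z med [0.0037 0.0268 0.0766] rect [ 554.7 -223.5] [261.4 136.3] 89.6
plate 3172 z med [0.0494 0.0548 0.0611] rect [589.7 221.8] [150.9 151.1] 3.3
crayon 396 z med [0.0165 0.0283 0.0339] rect [494.2  -1.6] [ 65.8 120.6] 89.6
side table z 0.0005600776971381727
club 896 z med [0.0596 0.0717 0.081 ] rect [ 487.9 -210.2] [174.9 175.3] 79.4
 axis [-0.03726192  0.99930553] 92.13544532173607  ends mean [ 0.53610363 -0.21283756] -0.09406595923794968 0.10025128802804882
   -0.09 133 0.0865
   -0.07 80 0.0779
   -0.05 81 0.077
   -0.03 80 0.0775
   -0.01 83 0.0768
   0.01 95 0.0759
   0.03 108 0.077
   0.05 102 0.0857
   0.07 111 0.0871
rest+club 2897 z med [0.0034 0.0318 0.0748] rect [ 549.5 -240.9] [242.7 352. ] 37.2
plate 4079 z med [0.0526 0.0557 0.0611] rect [539.8 217. ] [252.2 152.4] 3.3
crayon 508 z med [0.0099 0.029  0.033 ] rect [490.2  -5.7] [90.1 33. ] 0.0
[[ 0.909  0.417 -0.001]
 [ 0.417 -0.909  0.001]
 [-0.    -0.001 -1.   ]]
```

View pics/crop1.png

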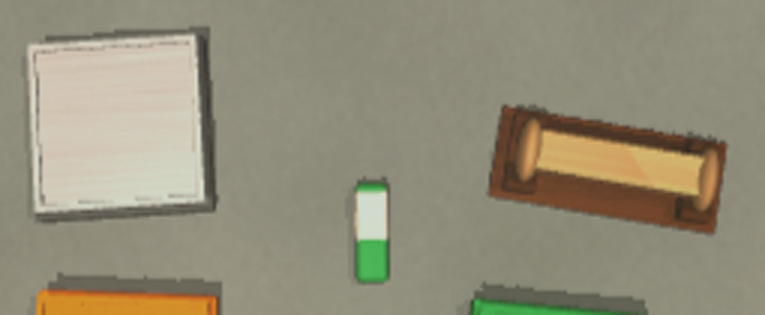

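The crop confirms it: the light-wood club lies in the dark rest, centred at about (610,160). The bare steel plate with its rim is at (120,125), and the crayon lies between them. Moving above the club.

>>> {"method": "arm_command", "body": {"targets": [[[0.0406, -0.0194, 0, 0, 0, 0], [0.0406, -0.0194, 0, 0, 0, 0], [0.0406, -0.0194, 0, 0, 0, 0], [0.0406, -0.0194, 0, 0, 0, 0], [0.0406, -0.0194, 0, 0, 0, 0], [0.0406, -0.0194, 0, 0, 0, 0], [0.0406, -0.0194, 0, 0, 0, 0], [0.0406, -0.0194, 0, 0, 0, 0], [0.0406, -0.0194, 0, 0, 0, 0], [0.0406, -0.0194, 0, 0, 0, 0]]], "jaw": 0.0918, "newtons": 40}}

```text
clock: 1.35
position: [0.5492, -0.2215, 0.2152]
ee_rot: [-3.069, -0.67, 0.001]
force: [1.2, -0.7, -0.5]
width: 0.999
gripper_force: 0.0
```

>>> {"method": "arm_command", "body": {"targets": [[[0, 0, 0, 0, 0, -0.161], [0, 0, 0, 0, 0, -0.161], [0, 0, 0, 0, 0, -0.161], [0, 0, 0, 0, 0, -0.161], [0, 0, 0, 0, 0, -0.161], [0, 0, 0, 0, 0, -0.16], [0, 0, 0, 0, 0, 0]]]}}

```text
clock: 2.22
position: [0.5483, -0.2227, 0.2151]
ee_rot: [-2.409, -2.016, 0.0]
force: [-0.5, 0.4, -0.1]
width: 1.001
gripper_force: 0.0
```

```bash
cat >> h.py <<'E'
import json
def st():
    o=arm.observe(); open("log.jsonl","a").write(json.dumps({k:np.asarray(o[k]).tolist() for k in("joints","position","ee_rot")})+"\n")
    return o,R.from_rotvec(o["ee_rot"]).as_matrix(),np.array(o["position"])
def to(goal):
    o,M,p=st(); print("t",round(float(o["clock"]),2),"pos",p.round(4),"tool shift",(M.T@(np.array(goal)-p)).round(4)); print(M.round(3)," F",o["force"].round(2),"M",o["ft_torque"].round(3),"w",round(float(o["width"]),3),"gf",round(float(o["gripper_force"]),1),"q",o["joints"].round(3))
E
python3 - <<'E'
from h import *
print([a for a in dir(arm) if a[0]!='_'])
to([.548,-.222,.055])
def ori(q,s1,off):
    q=q*1.0
    return R.from_euler('z',s1*q[0]+off)*R.from_euler('y',q[1])*R.from_euler('z',q[2])*R.from_euler('y',q[3])*R.from_euler('z',q[4])*R.from_euler('y',q[5])*R.from_euler('z',q[6])
for q in([1.03842872,0.4351562,0.02494087,1.57398857,-0.01162785,1.13398161,-0.07509191],arm.observe()["joints"]):
    print(ori(np.array(q),-1,0).as_matrix().round(3))
E
```

```text
['PlanningError', 'get_image', 'observe', 'sign_off', 'tip_reach']
t 2.23 pos [ 0.5483 -0.2227  0.2151] tool shift [ 0.0006 -0.0003  0.1601]
[[ 0.176  0.984 -0.001]
 [ 0.984 -0.176  0.   ]
 [ 0.    -0.001 -1.   ]]  F [-0.46  0.36 -0.06] M [ 0.015 -0.07   0.004] w 1.001 gf 0.0 q [ 0.529  0.407 -0.327  1.635  0.141  1.124 -0.011]
[[-0.593  0.805 -0.001]
 [ 0.805  0.593  0.001]
 [ 0.001  0.    -1.   ]]
[[-0.636  0.772 -0.001]
 [ 0.772  0.636  0.   ]
 [ 0.001 -0.    -1.   ]]
```

>>> {"method": "arm_command", "body": {"targets": [[[0, 0, 0.035, 0, 0, 0], [0, 0, 0.035, 0, 0, 0], [0, 0, 0.035, 0, 0, 0], [0, 0, 0.035, 0, 0, 0], [0, 0, 0.02, 0, 0, 0], [0, 0, 0, 0, 0, 0]]]}}

```text
clock: 2.98
position: [0.5474, -0.2223, 0.054]
ee_rot: [-2.409, -2.012, 0.003]
force: [-0.1, -0.4, 0.9]
width: 1.001
gripper_force: 0.0
```

>>> {"method": "arm_command", "body": {"targets": [[[0, 0, 0, 0, 0, 0], [0, 0, 0, 0, 0, 0], [0, 0, 0, 0, 0, 0], [0, 0, 0, 0, 0, 0], [0, 0, 0, 0, 0, 0], [0, 0, 0, 0, 0, 0]]], "jaw": 0.02, "newtons": 55}}

```text
clock: 3.72
position: [0.5487, -0.2227, 0.0555]
ee_rot: [2.408, 2.017, -0.0]
force: [0.1, 0.3, -0.9]
width: 0.397
gripper_force: 0.0
```

```bash
python3 -c "
from h import *
to([.548,-.222,.055])"
```

```text
t 3.73 pos [ 0.5487 -0.2227  0.0555] tool shift [ 0.0006 -0.0008  0.0005]
[[ 0.175  0.985  0.   ]
 [ 0.985 -0.175 -0.   ]
 [-0.     0.    -1.   ]]  F [ 0.12  0.3  -0.9 ] M [-0.067 -0.117  0.024] w 0.397 gf 0.0 q [ 0.499  0.576 -0.292  1.804  0.222  0.794 -0.081]
```

>>> {"method": "arm_command", "body": {"targets": [[[0, 0, 0, 0, 0, 0], [0, 0, 0, 0, 0, 0], [0, 0, 0, 0, 0, 0]]]}}

```text
clock: 4.1
position: [0.549, -0.2228, 0.0556]
ee_rot: [2.408, 2.017, 0.001]
force: [1.4, -1.0, -0.1]
width: 0.357
gripper_force: 55.0
```

>>> {"method": "arm_command", "body": {"targets": [[[0, 0, -0.008, 0, 0, 0], [0, 0, -0.01, 0, 0, 0], [0, 0, -0.012, 0, 0, 0], [0, 0, -0.01, 0, 0, 0], [0, 0, -0.01, 0, 0, 0], [0, 0, 0, 0, 0, 0], [0, 0, 0, 0, 0, 0], [0, 0, 0, 0, 0, 0]]]}}

```text
clock: 5.1
position: [0.5483, -0.2226, 0.105]
ee_rot: [-2.408, -2.017, 0.001]
force: [0.6, 0.7, -4.4]
width: 0.356
gripper_force: 55.0
```

```bash
python3 -c "
from h import *
to([.548,-.222,.055])
for n in('top','side'):
    g,w=cam(n); o=arm.observe(); print(o['force'],o['ft_torque'])
    if n=='side': cv2.imwrite('pics/side1.png',cv2.resize(g['pixels'][100:260,280:480],None,fx=3,fy=3)[...,::-1])
"
```

```text
t 5.1 pos [ 0.5483 -0.2226  0.105 ] tool shift [ 0.0006 -0.0003  0.05  ]
[[ 0.175  0.985 -0.001]
 [ 0.985 -0.175  0.   ]
 [ 0.    -0.001 -1.   ]]  F [ 0.63  0.74 -4.42] M [ 0.194 -0.163  0.   ] w 0.356 gf 55.0 q [ 0.513  0.516 -0.308  1.762  0.193  0.894 -0.056]
[-0.28491951 -0.7896435  -4.6777448 ] [ 0.1574484  -0.07889006 -0.00583262]
[-0.19458354  0.065014   -4.61167069] [ 0.25534101 -0.08718425  0.03522893]
```

View pics/side1.png

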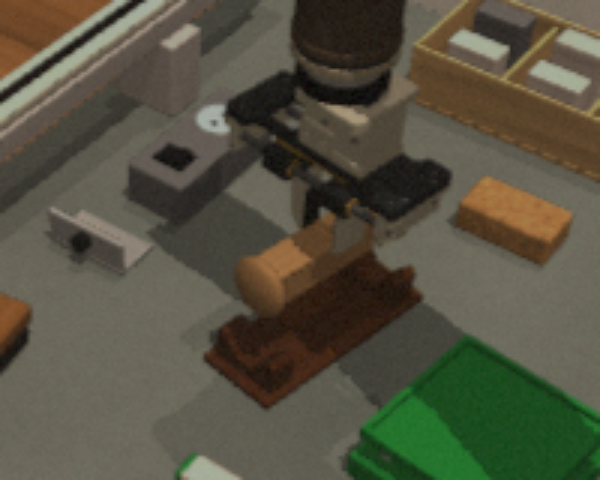

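The side picture shows the club hanging clear of the rest: near head at (265,285), cradles below it at (320,330). The force is -4.6 N, and the moment Mx shifted from about 0 to about +0.2 Nm. That puts the load about 44 mm towards -y, so the heavy head is the -y one. I'll lay it back while fitting the kinematics from the logged joints.

>>> {"method": "arm_command", "body": {"targets": [[[0, 0, 0.012, 0, 0, 0], [0, 0, 0.012, 0, 0, 0], [0, 0, 0.01, 0, 0, 0], [0, 0, 0.008, 0, 0, 0], [0, 0, 0.004, 0, 0, 0], [0, 0, 0.003, 0, 0, 0], [0, 0, 0.001, 0, 0, 0], [0, 0, 0, 0, 0, 0]]]}}

```text
clock: 6.2
position: [0.5492, -0.2224, 0.056]
ee_rot: [2.407, 2.018, 0.001]
force: [0.3, 1.2, -1.8]
width: 0.356
gripper_force: 55.0
```

Run:
```python
from h import *
import itertools
from scipy.optimize import least_squares
to([.548,-.222,.055])
L=[json.loads(l) for l in open("log.jsonl")]
L.append(dict(joints=[1.03842872,0.4351562,0.02494087,1.57398857,-0.01162785,1.13398161,-0.07509191],position=[0.26019771,-0.56775487,0.21482804],ee_rot=[-3.06804928,-0.669542913,5.99e-4]))
Q=np.array([l["joints"] for l in L]);Rs=R.from_rotvec([l["ee_rot"] for l in L])
ax='zyzyzyz'; best=[]
for s in itertools.product([1,-1],repeat=4):
  for s2 in (1,-1):
    sg=[s[0],1,s[1],1,s[2],1,s[3]]
    m=R.identity(len(Q))
    for i in range(7): m=m*R.from_euler(ax[i],sg[i]*Q[:,i])
    f=lambda p:((R.from_euler('z',p[0])*m*R.from_euler('z',p[1])).inv()*Rs).as_rotvec().ravel()
    for a in(0,2,4):
      for b in (0,2,4):
        r=least_squares(f,[a,b]); best.append((r.cost,sg,r.x.round(3)))
best.sort(key=lambda b:b[0])
for b in best[:6]: print(b)
```

```text
t 6.2 pos [ 0.5492 -0.2224  0.056 ] tool shift [ 0.0002 -0.0012  0.001 ]
[[ 0.175  0.985  0.001]
 [ 0.985 -0.175 -0.   ]
 [ 0.     0.001 -1.   ]]  F [ 0.26  1.2  -1.82] M [ 0.464 -0.14  -0.037] w 0.356 gf 55.0 q [ 0.499  0.576 -0.293  1.803  0.222  0.794 -0.081]
(np.float64(3.6971489309341296e-15), [-1, 1, -1, 1, -1, 1, -1], array([-0.   ,  1.571]))
(np.float64(3.6971489309341296e-15), [-1, 1, -1, 1, -1, 1, -1], array([-0.   ,  1.571]))
(np.float64(3.697171434406102e-15), [-1, 1, -1, 1, -1, 1, -1], array([6.283, 1.571]))
(np.float64(3.697171434406102e-15), [-1, 1, -1, 1, -1, 1, -1], array([6.283, 1.571]))
(np.float64(3.697560292295797e-15), [-1, 1, -1, 1, -1, 1, -1], array([-0.   ,  1.571]))
(np.float64(3.697560292295797e-15), [-1, 1, -1, 1, -1, 1, -1], array([-0.   ,  1.571]))
```

Orientation model fits exactly. Release the club, and fit the link lengths so I can plan the upright placing.

>>> {"method": "arm_command", "body": {"targets": [[[0, 0, 0.001, 0, 0, 0], [0, 0, 0, 0, 0, 0], [0, 0, 0, 0, 0, 0], [0, 0, 0, 0, 0, 0]]], "jaw": 0.0918}}

```text
clock: 6.7
position: [0.5487, -0.2229, 0.0546]
ee_rot: [2.408, 2.017, -0.0]
force: [-0.4, 0.2, -0.5]
width: 0.742
gripper_force: 0.0
```

```bash
cat > kin.py <<'E'
from h import *
from scipy.optimize import least_squares
ax='zyzyzyz'; sg=[-1,1,-1,1,-1,1,-1]
lo=np.array([-2.62,-.44,-1.27,.08,-1.32,.12,-2.74]);hi=np.array([2.62,2.09,1.32,2.57,4.46,2,2.74])
def frames(q):
    m=R.identity(); F=[]
    for i in range(7): m=m*R.from_euler(ax[i],sg[i]*q[i]); F.append(m.as_matrix())
    return F,(m*R.from_euler('z',np.pi/2)).as_matrix()
def cols(q):
    F,E=frames(q); return np.stack([np.array([0,0,1.]),F[2][:,2],F[4][:,2],F[6][:,2]],1)
def lens():
    L=[json.loads(l) for l in open("log.jsonl")]
    L.append(dict(joints=[1.03842872,0.4351562,0.02494087,1.57398857,-0.01162785,1.13398161,-0.07509191],position=[0.26019771,-0.56775487,0.21482804]))
    A=np.vstack([cols(l["joints"]) for l in L]);b=np.hstack([l["position"] for l in L])
    x,*_=np.linalg.lstsq(A,b,rcond=None); return x,np.abs(A@x-b).max()
def ik(p,M,q0,ln):
    def f(q):
        return np.r_[10*(cols(q)@ln-p),3*R.from_matrix(frames(q)[1].T@M).as_rotvec(),0.002*(q-q0)]
    r=least_squares(f,np.clip(q0,lo+.02,hi-.02),bounds=(lo+.01,hi-.01)); q=r.x
    return q,np.linalg.norm(cols(q)@ln-p),np.linalg.norm(R.from_matrix(frames(q)[1].T@M).as_rotvec())
E
python3 - <<'E'
from kin import *
to([.548,-.222,.055])
ln,e=lens(); print("len",ln.round(4),e)
q=arm.observe()["joints"]; M=frames(q)[1]; C=np.array([.548,-.222,.055]);P=np.array([.59,.222,.155])
for tilt0 in(0,-25):
  for yaw in(-90,-60,-30,0,30):
    qq=q.copy();  out=[]
    # grasp tilt, then lift, then rotate, carry
    Mg=M@R.from_rotvec([0,np.radians(tilt0),0]).as_matrix()
    up=C+[0,0,.22]
    for s in np.linspace(0,1,13):
        Mt=Mg@R.from_rotvec([0,s*np.pi/2,0]).as_matrix(); Mt=R.from_euler('z',s*yaw,degrees=True).as_matrix()@Mt
        p=up+s*(P+[0,0,.12]-up)
        qn,a,b=ik(p,Mt,qq,ln); out.append((a+b*.1,np.abs(qn-qq).max())); qq=qn
    qn,a,b=ik(P-[0,0,.02],Mt,qq,ln)
    F=frames(qn)[0]; wr=np.array(P-[0,0,.02])-ln[3]*F[6][:,2]; el=ln[0]*np.array([0,0,1])+ln[1]*F[2][:,2]
    print(tilt0,yaw,"maxerr",round(max(o[0] for o in out),4),"maxstep",round(max(o[1] for o in out[1:]),2),"final",round(a,4),round(b,3),qn.round(2),"wrist",wr.round(3),"elbow",el.round(2))
E
```

```text
t 6.7 pos [ 0.5487 -0.2229  0.0546] tool shift [ 0.0007 -0.0008 -0.0004]
[[ 0.175  0.985  0.   ]
 [ 0.985 -0.175 -0.   ]
 [-0.     0.    -1.   ]]  F [-0.36  0.22 -0.5 ] M [-0.007 -0.119  0.004] w 0.742 gf 0.0 q [ 0.499  0.577 -0.292  1.804  0.223  0.792 -0.081]
len [-26.7992   0.7618   0.2843 -26.4245] 0.04466495845405616
0 -90 maxerr 0.1634 maxstep 1.62 final 0.0061 1.556 [ 0.17  1.03  0.    0.11  0.01  1.99 -1.58] wrist [  0.903  -0.155 -26.285] elbow [  0.64  -0.11 -26.41]
0 -60 maxerr 0.1637 maxstep 1.66 final 0.0061 1.56 [-0.35  1.03  0.03  0.11 -0.02  1.99 -1.57] wrist [  0.864   0.312 -26.288] elbow [  0.62   0.22 -26.41]
0 -30 maxerr 0.1634 maxstep 1.71 final 0.0061 1.557 [-0.86  1.03 -0.01  0.11 -0.01  1.99 -1.56] wrist [  0.595   0.697 -26.285] elbow [  0.42   0.5  -26.41]
0 0 maxerr 0.1625 maxstep 1.75 final 0.006 1.548 [-1.38  1.02 -0.02  0.11 -0.    1.99 -1.55] wrist [  0.171   0.896 -26.278] elbow [  0.12   0.64 -26.4 ]
0 30 maxerr 0.1613 maxstep 1.79 final 0.0061 1.537 [-1.9   1.01 -0.03  0.11  0.    1.99 -1.55] wrist [ -0.297   0.856 -26.267] elbow [ -0.21   0.61 -26.39]
-25 -90 maxerr 0.1177 maxstep 2.46 final 0.0044 1.12 [ 0.16  1.03  0.01  0.11  0.    1.99 -1.58] wrist [  0.902  -0.15  -26.285] elbow [  0.64  -0.11 -26.41]
-25 -60 maxerr 0.1181 maxstep 2.45 final 0.0044 1.123 [-0.35  1.03  0.01  0.11 -0.01  1.99 -1.57] wrist [  0.861   0.312 -26.288] elbow [  0.61   0.22 -26.41]
-25 -30 maxerr 0.1178 maxstep 2.45 final 0.0044 1.12 [-0.86  1.03  0.    0.11 -0.01  1.99 -1.56] wrist [  0.597   0.693 -26.285] elbow [  0.43   0.49 -26.41]
-25 0 maxerr 0.1169 maxstep 2.46 final 0.0044 1.112 [-1.37  1.02 -0.02  0.11 -0.    1.99 -1.55] wrist [  0.178   0.893 -26.278] elbow [  0.13   0.64 -26.4 ]
-25 30 maxerr 0.1157 maxstep 2.48 final 0.0043 1.1 [-1.89  1.01 -0.03  0.11  0.    1.99 -1.55] wrist [ -0.287   0.858 -26.267] elbow [ -0.2    0.61 -26.39]
```

>>> {"method": "arm_command", "body": {"targets": [[[0, 0, 0, 0, 0, 0], [0, 0, 0, 0, 0, 0], [0, 0, -0.02, 0, 0, 0], [0, 0, -0.04, 0, 0, 0], [0, 0, -0.04, 0, 0, 0], [0, 0, -0.05, 0, 0, 0], [0, 0, -0.05, 0, 0, 0], [0, 0, -0.05, 0, 0, 0]]]}}

```text
clock: 7.7
position: [0.5484, -0.2226, 0.3063]
ee_rot: [2.408, 2.017, 0.0]
force: [0.2, -0.5, -0.4]
width: 0.997
gripper_force: 0.0
```

>>> {"method": "arm_command", "body": {"targets": [[[0, 0, 0, 0, 0.17, 0], [0, 0, 0, 0, 0.17, 0], [0, 0, 0, 0, 0.17, 0]]]}}

```text
clock: 8.07
position: [0.5491, -0.223, 0.3057]
ee_rot: [-2.115, -1.773, -0.559]
force: [-0.2, -0.3, -1.2]
width: 1.002
gripper_force: 0.0
```

```bash
python3 -c "
from h import *
to([.548,-.222,.055])"
```

```text
t 8.07 pos [ 0.5491 -0.223   0.3057] tool shift [-0.1227 -0.0019  0.2187]
[[ 0.151  0.985  0.089]
 [ 0.857 -0.175  0.484]
 [ 0.492  0.003 -0.871]]  F [-0.16 -0.25 -1.22] M [-0.639  0.038  0.02 ] w 1.002 gf 0.0 q [ 0.837  0.496 -0.394  1.4   -0.31   1.44   0.363]
```

>>> {"method": "arm_command", "body": {"targets": [[[0, 0, 0, 0, 0.17, 0], [0, 0, 0, 0, 0.17, 0], [0, 0, 0, 0, 0.17, 0]]]}}

```text
clock: 8.45
position: [0.5487, -0.2238, 0.3049]
ee_rot: [-1.762, -1.475, -0.992]
force: [0.3, 0.0, -1.1]
width: 0.997
gripper_force: 0.0
```

```bash
cat >> kin.py <<'E'
def cols(q):
    F,E=frames(q); return np.stack([np.array([0,0,1.]),F[0][:,0],F[2][:,2],F[2][:,0],F[4][:,2],F[4][:,0],F[6][:,2]],1)
E
python3 - <<'E'
from kin import *
to([.548,-.222,.055])
L=[json.loads(l) for l in open("log.jsonl")]
x,e=lens(); print(x.round(4),e)
A=np.vstack([cols(l["joints"]) for l in L]); print(np.linalg.svd(A)[1])
g,w=cam("top"); m=np.zeros((480,640),bool); m[225:275,345:440]=1; m&=w[...,2]>.058; m&=w[...,2]<.1
q=w[m];print(len(q),np.mean(q,0))
E
```

```text
t 8.45 pos [ 0.5487 -0.2238  0.3049] tool shift [-0.2126 -0.0013  0.1312]
[[ 0.091  0.984  0.152]
 [ 0.512 -0.177  0.841]
 [ 0.854  0.001 -0.52 ]]  F [ 0.27  0.   -1.11] M [-0.967  0.051  0.024] w 0.997 gf 0.0 q [ 1.027  0.736 -0.472  1.341 -0.596  1.615  0.539]
[ 0.205   0.1203  0.5709 -0.124   0.4105  0.0162  0.3856] 0.044810390328187066
[5.1857615  4.50798221 0.87590141 0.74277134 0.58444304 0.31952074
 0.15295191]
936 [ 0.54957963 -0.21894757  0.07140589]
```

```bash
cat >> kin.py <<'E'
def cols(q):
    F,E=frames(q); return np.stack([np.array([0,0,1.]),F[0][:,0],F[0][:,1],F[2][:,2],F[2][:,0],F[2][:,1],F[4][:,2],F[4][:,0],F[4][:,1],F[6][:,2]],1)
E
python3 - <<'E'
from kin import *
L=[json.loads(l) for l in open("log.jsonl")]
L.append(dict(joints=[1.03842872,0.4351562,0.02494087,1.57398857,-0.01162785,1.13398161,-0.07509191],position=[0.26019771,-0.56775487,0.21482804]))
x,e=lens(); print(x.round(4),e)
A=np.vstack([cols(l["joints"]) for l in L]); b=np.hstack([l["position"] for l in L])
def show(S):
    y=np.linalg.lstsq(A[:,S],b,rcond=None)[0]; r=(A[:,S]@y-b); print(S,y.round(4),"max",np.abs(r).max().round(4)); return r
show([0,3,6,9]); show([0,1,3,6,9]);show([0,2,3,6,9]);show([0,3,4,6,9]);show([0,3,5,6,9]);show([0,3,6,7,9])
print(show([0,3,6,8,9]).reshape(-1,3).round(3))
E
```

```text
[ 2.721e-01  0.000e+00 -3.640e-02  5.576e-01 -0.000e+00 -1.660e-02
  4.277e-01  0.000e+00 -4.000e-04  3.816e-01] 4.009667875504164e-09
[0, 3, 6, 9] [0.0938 0.7113 0.3281 0.3913] max 0.0498
[0, 1, 3, 6, 9] [0.2301 0.1048 0.5251 0.3163 0.3735] max 0.0437
[0, 2, 3, 6, 9] [ 0.2617 -0.0523  0.5657  0.4276  0.3807] max 0.0028
[0, 3, 4, 6, 9] [ 0.0525  0.7725 -0.1205  0.4181  0.4139] max 0.0519
[0, 3, 5, 6, 9] [ 0.2906  0.5439 -0.0543  0.4252  0.3842] max 0.0072
[0, 3, 6, 7, 9] [0.0891 0.73   0.334  0.0294 0.3757] max 0.0493
[0, 3, 6, 8, 9] [ 0.3021  0.5186  0.4378 -0.0539  0.3663] max 0.0293
[[ 0.009  0.001  0.007]
 [ 0.005  0.004  0.008]
 [ 0.007  0.003  0.008]
 [ 0.005  0.004  0.008]
 [ 0.005  0.004  0.008]
 [ 0.003  0.002 -0.015]
 [ 0.002  0.018 -0.029]
 [-0.005  0.007  0.006]]
```

Run:
```python
from kin import *
ln,e=lens(); print(e)
q=arm.observe()["joints"]; h=np.array([-.175,-.985,0]); d=.025
y=np.array([.985,-.175,0]); M=np.stack([-h,y,[0,0,-1]],1)
C=np.array([.5485,-.222,.055])+d*h; P=np.array([.59,.222,.055+.09-d])
for tilt0 in(0,-15,-25):
  for yaw in(-60,-30,0,30):
    qq=q.copy(); out=[]
    Mg=M@R.from_rotvec([0,np.radians(tilt0),0]).as_matrix()
    up=C+[0,0,.20]; hp=P+[0,0,.13]
    way=[(up,Mg,15),(C,Mg,8),(up,Mg,8)]
    Mu=Mg@R.from_rotvec([0,np.pi/2,0]).as_matrix(); Mf=R.from_euler('z',yaw,degrees=True).as_matrix()@Mu
    way+=[(up,Mu,12),(hp,Mf,12),(P-[0,0,.012],Mf,8)]
    p0=np.array(arm.observe()["position"]);M0=frames(q)[1]; dl=0;js=[]
    for p,Mt,n in way:
        rv=R.from_matrix(M0.T@Mt).as_rotvec(); ee=0
        for s in np.linspace(0,1,n+1)[1:]:
            qn,a,b=ik(p0+s*(p-p0),M0@R.from_rotvec(s*rv).as_matrix(),qq,ln); ee=max(ee,a+.1*b); js.append(np.abs(qn-qq).max()); qq=qn
        out.append(round(ee,4)); p0,M0=p,Mt
    print(tilt0,yaw,out,round(max(js),2),"q",qq.round(2))
```

```text
4.009667875504164e-09
0 -60 [np.float64(0.0), np.float64(0.0), np.float64(0.0), np.float64(0.0), np.float64(0.183), np.float64(0.1749)] 0.57 q [ 1.29  2.08 -1.26  2.13 -1.31  0.18  1.96]
0 -30 [np.float64(0.0), np.float64(0.0), np.float64(0.0), np.float64(0.0), np.float64(0.0663), np.float64(0.065)] 0.34 q [ 1.13  1.84 -1.26  2.12 -1.31  0.19  1.71]
0 0 [np.float64(0.0), np.float64(0.0), np.float64(0.0), np.float64(0.0), np.float64(0.0), np.float64(0.0)] 0.12 q [ 0.73  1.27 -0.77  1.89 -1.15  0.91  1.23]
0 30 [np.float64(0.0), np.float64(0.0), np.float64(0.0), np.float64(0.0), np.float64(0.0), np.float64(0.0)] 0.12 q [ 0.49  1.32 -0.69  1.39 -0.7   1.42  0.77]
-15 -60 [np.float64(0.0), np.float64(0.0), np.float64(0.0), np.float64(0.0), np.float64(0.1047), np.float64(0.1491)] 2.62 q [-1.74  0.74  1.31  2.24 -1.31  0.13 -0.93]
-15 -30 [np.float64(0.0), np.float64(0.0), np.float64(0.0), np.float64(0.0), np.float64(0.0501), np.float64(0.0561)] 0.4 q [ 1.02  1.39 -1.25  2.13 -1.31  0.13  1.28]
-15 0 [np.float64(0.0), np.float64(0.0), np.float64(0.0), np.float64(0.0), np.float64(0.0), np.f
[... 181 characters left out ...]
[ 0.47  1.15 -0.68  1.46 -0.61  1.29  0.69]
-25 -60 [np.float64(0.0), np.float64(0.0), np.float64(0.0), np.float64(0.0), np.float64(0.0734), np.float64(0.1184)] 2.44 q [-1.25  0.35  0.88  2.24 -1.31  0.13 -0.48]
-25 -30 [np.float64(0.0), np.float64(0.0), np.float64(0.0), np.float64(0.0), np.float64(0.0298), np.float64(0.0525)] 0.31 q [ 0.89  1.05 -1.16  2.13 -1.31  0.13  0.95]
-25 0 [np.float64(0.0), np.float64(0.0), np.float64(0.0), np.float64(0.0), np.float64(0.0), np.float64(0.0)] 0.13 q [ 0.67  0.94 -0.79  1.96 -1.02  0.62  0.87]
-25 30 [np.float64(0.0), np.float64(0.0), np.float64(0.0), np.float64(0.0), np.float64(0.0), np.float64(0.0)] 0.13 q [ 0.45  1.04 -0.67  1.5  -0.53  1.2   0.61]
```

Model exact; IK feasible with grasp tilted -25° and yaw around +20°. Tilt to the regrasp pose.

>>> {"method": "arm_command", "body": {"targets": [[[0, 0, 0, 0, -0.1623, 0], [0, 0, 0, 0, -0.1623, 0], [0, 0, 0, 0, -0.1623, 0], [0, 0, 0, 0, -0.1623, 0], [0, 0, 0, 0, -0.1623, 0], [0, 0, 0, 0, -0.1623, 0], [0, 0, 0, 0, -0.1623, 0], [0, 0, 0, 0, -0.1623, 0], [0, 0, 0, 0, -0.1623, 0], [0, 0, 0, 0, 0, 0]]]}}

```text
clock: 9.75
position: [0.5502, -0.2176, 0.3044]
ee_rot: [2.15, 1.819, -0.482]
force: [0.8, 0.0, 1.2]
width: 1.003
gripper_force: 0.0
```

```bash
python3 -c "
from h import *
to([.5441,-.2466,.135]); to([.5441,-.2466,.055])
g,w=cam('side'); 
m=np.zeros((480,640),bool); m[165:240,345:425]=1; m&=(w[...,2]>.07)&(w[...,2]<.1)&(abs(w[...,0]-.548)<.08)
q=w[m]; xy=q[:,:2]; c=xy.mean(0); t=(xy-c)@[.175,.985]; print(len(q),c,t.min(),t.max(), c+np.array([.175,.985])*(t.min()+t.max())/2)"
```

```text
t 9.75 pos [ 0.5502 -0.2176  0.3044] tool shift [ 0.0455 -0.0013  0.1658]
[[ 0.15   0.986 -0.07 ]
 [ 0.892 -0.166 -0.421]
 [-0.427  0.001 -0.904]]  F [0.8  0.04 1.2 ] M [ 0.495 -0.167 -0.014] w 1.003 gf 0.0 q [ 0.198  0.341 -0.261  1.592  0.53   1.356 -0.371]
t 9.75 pos [ 0.5502 -0.2176  0.3044] tool shift [ 0.0797 -0.0014  0.2382]
[[ 0.15   0.986 -0.07 ]
 [ 0.892 -0.166 -0.421]
 [-0.427  0.001 -0.904]]  F [0.8  0.04 1.2 ] M [ 0.495 -0.167 -0.014] w 1.003 gf 0.0 q [ 0.198  0.341 -0.261  1.592  0.53   1.356 -0.371]
610 [ 0.54811588 -0.21979569] -0.08981930874925007 0.08617079403300885 [ 0.54779663 -0.22159259]
```

>>> {"method": "arm_command", "body": {"targets": [[[0.0114, -0.0003, 0.0415, 0, 0, 0], [0.0114, -0.0003, 0.0415, 0, 0, 0], [0.0114, -0.0003, 0.0415, 0, 0, 0], [0.0114, -0.0003, 0.0415, 0, 0, 0], [0.0085, 0, 0.0181, 0, 0, 0], [0.0085, 0, 0.0181, 0, 0, 0], [0.0085, 0, 0.0181, 0, 0, 0], [0, 0, 0, 0, 0, 0]]]}}

```text
clock: 10.8
position: [0.5418, -0.2514, 0.0739]
ee_rot: [2.161, 1.812, -0.486]
force: [-0.4, -0.5, -0.0]
width: 1.003
gripper_force: 0.0
```

```bash
python3 -c "
from h import *
to([.5441,-.2466,.055])"
```

```text
t 10.8 pos [ 0.5418 -0.2514  0.0739] tool shift [0.0126 0.0014 0.0149]
[[ 0.157  0.985 -0.076]
 [ 0.891 -0.175 -0.42 ]
 [-0.427 -0.002 -0.904]]  F [-0.4  -0.54 -0.01] M [ 0.476 -0.123  0.033] w 1.003 gf 0.0 q [ 0.206  0.573 -0.197  1.858  0.704  0.923 -0.632]
```

>>> {"method": "arm_command", "body": {"targets": [[[0.0126, 0.0014, 0.0149, 0, 0, 0], [0, 0, 0, 0, 0, 0]]]}}

```text
clock: 11.05
position: [0.5444, -0.246, 0.055]
ee_rot: [2.16, 1.812, -0.485]
force: [1.1, -0.4, 1.0]
width: 1.0
gripper_force: 0.0
```

>>> {"method": "arm_command", "body": {"targets": [[[0, 0, 0, 0, 0, 0], [0, 0, 0, 0, 0, 0], [0, 0, 0, 0, 0, 0], [0, 0, 0, 0, 0, 0], [0, 0, 0, 0, 0, 0], [0, 0, 0, 0, 0, 0], [0, 0, 0, 0, 0, 0], [0, 0, 0, 0, 0, 0], [0, 0, 0, 0, 0, 0]]], "jaw": 0.02, "newtons": 58}}

```text
clock: 12.18
position: [0.5447, -0.247, 0.0561]
ee_rot: [2.16, 1.81, -0.484]
force: [0.5, -0.5, 1.0]
width: 0.361
gripper_force: 58.0
```

```bash
python3 -c "
from h import *
to([.5441,-.2466,.255])"
```

```text
t 12.18 pos [ 0.5447 -0.247   0.0561] tool shift [-0.0846 -0.0006 -0.18  ]
[[ 0.158  0.985 -0.074]
 [ 0.89  -0.175 -0.42 ]
 [-0.427  0.    -0.904]]  F [ 0.54 -0.54  0.97] M [ 0.388 -0.451  0.118] w 0.361 gf 58.0 q [ 0.192  0.6   -0.19   1.866  0.722  0.897 -0.666]
```

>>> {"method": "arm_command", "body": {"targets": [[[-0.004, 0, -0.009, 0, 0, 0], [-0.007, 0, -0.015, 0, 0, 0], [-0.0141, 0, -0.03, 0, 0, 0], [-0.0141, 0, -0.03, 0, 0, 0], [-0.0141, 0, -0.03, 0, 0, 0], [-0.0141, 0, -0.03, 0, 0, 0], [-0.0141, 0, -0.03, 0, 0, 0], [-0.003, 0, -0.006, 0, 0, 0]]]}}

```text
clock: 13.18
position: [0.5453, -0.2465, 0.2578]
ee_rot: [2.16, 1.808, -0.479]
force: [1.2, -0.0, -4.4]
width: 0.36
gripper_force: 58.0
```

>>> {"method": "arm_command", "body": {"targets": [[[0, 0, 0, 0, 0.1571, 0], [0, 0, 0, 0, 0.1571, 0], [0, 0, 0, 0, 0.1571, 0], [0, 0, 0, 0, 0.1571, 0], [0, 0, 0, 0, 0.1571, 0], [0, 0, 0, 0, 0.1571, 0], [0, 0, 0, 0, 0.1571, 0], [0, 0, 0, 0, 0.1571, 0], [0, 0, 0, 0, 0.1571, 0], [0, 0, 0, 0, 0.1571, 0]]]}}

```text
clock: 14.42
position: [0.5439, -0.2478, 0.2535]
ee_rot: [-1.681, -1.405, -1.068]
force: [-0.1, -0.3, -4.9]
width: 0.36
gripper_force: 58.0
```

```bash
python3 -c "
from h import *
to([.59,.222,.25])
g,w=cam('side'); cv2.imwrite('pics/side2.png',g['pixels'][...,::-1]); np.savez('s2.npz',w=w)
"
```

```text
t 14.43 pos [ 0.5439 -0.2478  0.2535] tool shift [ 0.1961 -0.0377  0.4278]
[[ 0.076  0.984  0.16 ]
 [ 0.417 -0.177  0.892]
 [ 0.906 -0.002 -0.424]]  F [-0.06 -0.26 -4.91] M [-2.018  0.29   0.017] w 0.36 gf 58.0 q [ 1.079  0.871 -0.503  1.321 -0.591  1.624  0.601]
```

View pics/side2.png

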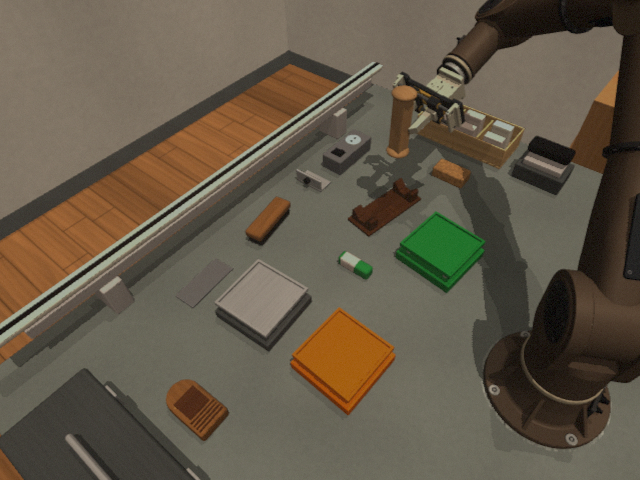

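Side picture: the club hangs upright in the gripper at (402,122), heavy head down at (398,153), and the rest is empty. Yaw and carry it to the plate.

>>> {"method": "arm_command", "body": {"targets": [[[0, 0, 0, 0.105, 0, -0.049], [0, 0, 0, 0.105, 0, -0.049], [0, 0, 0, 0.105, 0, -0.049], [0, 0, 0, 0, 0, 0]]]}}

```text
clock: 14.98
position: [0.546, -0.2447, 0.2539]
ee_rot: [-1.368, -1.629, -0.864]
force: [-0.6, 0.3, -4.7]
width: 0.355
gripper_force: 58.0
```

```bash
python3 -c "
from h import *
to([.59,.222,.25])"
```

```text
t 14.97 pos [ 0.546  -0.2447  0.2539] tool shift [0.1898 0.1245 0.4101]
[[-0.073  0.985 -0.158]
 [ 0.421  0.174  0.89 ]
 [ 0.904 -0.002 -0.427]]  F [-0.61  0.33 -4.74] M [-1.975 -0.48  -0.033] w 0.355 gf 58.0 q [ 0.923  1.002 -0.521  1.027 -0.433  1.928  0.623]
```

>>> {"method": "arm_command", "body": {"targets": [[[0.01, 0.006, 0.02, 0, 0, 0], [0.019, 0.0125, 0.041, 0, 0, 0], [0.019, 0.0125, 0.041, 0, 0, 0], [0.019, 0.0125, 0.041, 0, 0, 0], [0.019, 0.0125, 0.041, 0, 0, 0], [0.019, 0.0125, 0.041, 0, 0, 0], [0.019, 0.0125, 0.041, 0, 0, 0], [0.019, 0.0125, 0.041, 0, 0, 0], [0.019, 0.0125, 0.041, 0, 0, 0], [0.019, 0.0125, 0.041, 0, 0, 0]]]}}

```text
clock: 16.23
position: [0.588, 0.1962, 0.2517]
ee_rot: [-1.377, -1.626, -0.867]
force: [1.2, -1.1, -3.6]
width: 0.356
gripper_force: 58.0
```

>>> {"method": "arm_command", "body": {"targets": [[[0.008, 0.006, 0.018, 0, 0, 0], [0, 0, 0, 0, 0, 0]]]}}

```text
clock: 16.48
position: [0.5897, 0.2175, 0.252]
ee_rot: [-1.371, -1.628, -0.866]
force: [0.1, 0.5, -4.3]
width: 0.358
gripper_force: 58.0
```

Run:
```python
from h import *
to([.59,.222,.16])
print((R.from_rotvec(arm.observe()["ee_rot"]).as_matrix()[:,0]))
for n in("top","side"):
    g,w=cam(n); p=np.array(arm.observe()["position"]); np.savez(n+"3.npz",w=w)
    if n=="side": cv2.imwrite("pics/side3.png",cv2.resize(g["pixels"][130:370,180:420],None,fx=2.4,fy=2.4)[...,::-1])
    m=(np.abs(w[...,0]-p[0])<.04)&(np.abs(w[...,1]-p[1])<.04)&(w[...,2]>.1)
    q=w[m]; print(n,len(q))
    for a in np.arange(.12,.40,.02):
        s=(q[:,2]>a)&(q[:,2]<a+.02)
        if s.sum()>5: print(round(a,2),s.sum(),q[s].mean(0).round(4),q[s].min(0).round(3),q[s].max(0).round(3))
```

```text
t 16.48 pos [0.5897 0.2175 0.252 ] tool shift [-0.0813  0.0012  0.0434]
[[-0.072  0.985 -0.155]
 [ 0.422  0.171  0.89 ]
 [ 0.904 -0.002 -0.428]]  F [ 0.07  0.48 -4.34] M [-1.969 -0.412  0.013] w 0.358 gf 58.0 q [ 0.537  0.786 -0.702  1.611 -0.703  1.175  0.503]
[-0.07154917  0.42207369  0.90373365]
top 1030
0.18 53 [0.5791 0.214  0.1974] [0.562 0.19  0.191] [0.616 0.243 0.2  ]
0.2 76 [0.5837 0.21   0.2056] [0.562 0.192 0.2  ] [0.615 0.24  0.22 ]
0.22 24 [0.584  0.2124 0.2303] [0.57  0.201 0.221] [0.608 0.232 0.24 ]
0.24 31 [0.5882 0.2066 0.2511] [0.562 0.184 0.241] [0.613 0.231 0.259]
0.26 195 [0.592  0.1965 0.2728] [0.561 0.177 0.26 ] [0.63  0.231 0.28 ]
0.28 67 [0.5993 0.1879 0.2842] [0.563 0.177 0.28 ] [0.63  0.232 0.298]
0.3 10 [0.5774 0.2031 0.3079] [0.574 0.2   0.3  ] [0.583 0.209 0.317]
0.34 181 [0.5883 0.2198 0.358 ] [0.563 0.192 0.349] [0.617 0.247 0.36 ]
0.36 391 [0.5894 0.2186 0.3632] [0.563 0.192 0.36 ] [0.616 0.245 0.37 ]
side 2246
0.18 96 [0.5756 0.2264 0.1975] [0.561 0.191 0.192] [0.612 0.244 0.2  ]
0.2 255 [0.5794 0.2239 0.207 ] [0.565 0.191 0.2  ] [0.608 0.245 0.22 ]
0.22 162 [0.5805 0.2224 0.2302] [0.57  0.197 0.22 ] [0.606 0.236 0.24 ]
0.24 190 [0.5788 0.2191 0.2509] [0.562 0.175 0.24 ] [0.604 0.236 0.26 ]
0.26 319 [0.5753 0.2077 0.271 ] [0.561 0.175 0.26 ] [0.607 0.237 0.28 ]
0.28 196 [0.5802 0.2212 0.2895] [0.564 0.175 0.28 ] [0.605 0.237 0.3  ]
0.3 192 [0.5811 0.2237 0.31  ] [0.57  0.198 0.3  ] [0.605 0.237 0.32 ]
0.32 194 [0.5803 0.2244 0.3292] [0.57  0.196 0.32 ] [0.605 0.237 0.34 ]
0.34 200 [0.5782 0.2278 0.3561] [0.561 0.19  0.34 ] [0.617 0.246 0.36 ]
0.36 442 [0.5876 0.2192 0.3631] [0.563 0.192 0.36 ] [0.615 0.243 0.367]
```

View pics/side3.png

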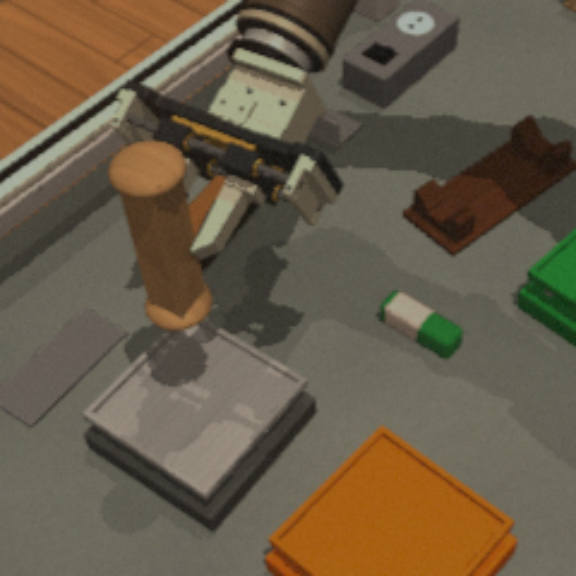

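Side crop: the club is held vertical at (160,240) over the plate (200,410). The depth map puts top and bottom heads on the same x/y, so there is no lean. Lower it to 10 mm above the plate.

>>> {"method": "arm_command", "body": {"targets": [[[-0.018, 0.0002, 0.0094, 0, 0, 0], [-0.018, 0.0002, 0.0094, 0, 0, 0], [-0.018, 0.0002, 0.0094, 0, 0, 0], [-0.018, 0.0002, 0.0094, 0, 0, 0], [-0.014, 0.0002, 0.0073, 0, 0, 0], [-0.014, 0.0002, 0.0073, 0, 0, 0], [-0.0084, 0, 0.004, 0, 0, 0], [0, 0, 0, 0, 0, 0], [0, 0, 0, 0, 0, 0]]]}}

```text
clock: 17.7
position: [0.5912, 0.2217, 0.131]
ee_rot: [-1.369, -1.627, -0.868]
force: [-0.2, 0.2, -3.4]
width: 0.357
gripper_force: 58.0
```

```bash
python3 -c "
from h import *
to([.59,.222,.12])"
```

```text
t 17.7 pos [0.5912 0.2217 0.131 ] tool shift [-0.0097 -0.0012  0.0051]
[[-0.072  0.985 -0.155]
 [ 0.42   0.171  0.891]
 [ 0.905 -0.    -0.426]]  F [-0.18  0.17 -3.39] M [-1.929 -0.45  -0.02 ] w 0.357 gf 58.0 q [ 0.513  0.954 -0.673  1.654 -0.674  1.039  0.643]
```

>>> {"method": "arm_command", "body": {"targets": [[[-0.0027, 0, 0.0013, 0, 0, 0], [-0.0027, 0, 0.0013, 0, 0, 0], [-0.0027, 0, 0.0013, 0, 0, 0], [-0.0018, 0, 0.0009, 0, 0, 0], [-0.0018, 0, 0.0009, 0, 0, 0], [-0.0018, 0, 0.0009, 0, 0, 0], [0, 0, 0, 0, 0, 0]]]}}

```text
clock: 18.58
position: [0.591, 0.2218, 0.1153]
ee_rot: [-1.37, -1.626, -0.868]
force: [-0.4, -1.1, -1.5]
width: 0.356
gripper_force: 58.0
```

>>> {"method": "arm_command", "body": {"targets": [[[-0.0018, 0, 0.0009, 0, 0, 0], [-0.0018, 0, 0.0009, 0, 0, 0], [0, 0, 0, 0, 0, 0]]]}}

```text
clock: 18.95
position: [0.5909, 0.2219, 0.1112]
ee_rot: [-1.37, -1.626, -0.868]
force: [-0.1, -1.3, 0.2]
width: 0.358
gripper_force: 58.0
```

>>> {"method": "arm_command", "body": {"targets": [[[-0.0018, 0, 0.0009, 0, 0, 0], [0, 0, 0, 0, 0, 0]]]}}

```text
clock: 19.2
position: [0.5909, 0.2219, 0.1092]
ee_rot: [-1.37, -1.626, -0.868]
force: [0.2, -1.2, 1.2]
width: 0.358
gripper_force: 58.0
```

```bash
cat > see.py <<'E'
from h import *
to([.59,.222,.109])
fz=[]
for n in("top","side","top"):
    g,w=cam(n); fz.append(arm.observe()["force"][2]); 
    m=(np.abs(w[...,0]-.59)<.062)&(np.abs(w[...,1]-.222)<.062)
    q=w[m]; d=np.hypot(q[:,0]-.59,q[:,1]-.222); pl=q[(d>.04)&(q[:,2]<.075)]
    t=q[(d<.03)&(q[:,2]>.16)]; print(n,"plate z",len(pl),np.median(pl[:,2]).round(4),"club top",t[:,2].max().round(4),t.min(0).round(3),t.max(0).round(3))
print("Fz",np.round(fz,2))
E
python3 see.py
```

```text
t 19.2 pos [0.5909 0.2219 0.1092] tool shift [-0.0001 -0.0009  0.0003]
[[-0.071  0.985 -0.155]
 [ 0.42   0.171  0.891]
 [ 0.905 -0.001 -0.426]]  F [ 0.19 -1.24  1.24] M [-1.021 -0.269  0.044] w 0.358 gf 58.0 q [ 0.509  0.986 -0.666  1.656 -0.668  1.018  0.665]
top plate z 865 0.0425 club top 0.2276 [0.563 0.197 0.163] [0.618 0.252 0.228]
side plate z 1363 0.0434 club top 0.2258 [0.562 0.195 0.16 ] [0.617 0.251 0.226]
top plate z 861 0.0423 club top 0.2286 [0.563 0.197 0.162] [0.619 0.25  0.229]
Fz [1.27 0.26 1.34]
```

>>> {"method": "arm_command", "body": {"targets": [[[0.0018, 0, -0.0009, 0, 0, 0], [0, 0, 0, 0, 0, 0], [0, 0, 0, 0, 0, 0]]]}}

```text
clock: 19.73
position: [0.5909, 0.2218, 0.1112]
ee_rot: [-1.37, -1.626, -0.867]
force: [0.9, -0.9, -0.1]
width: 0.356
gripper_force: 58.0
```

```bash
python3 see.py
```

```text
t 19.73 pos [0.5909 0.2218 0.1112] tool shift [-0.0019 -0.0008  0.0013]
[[-0.072  0.985 -0.155]
 [ 0.42   0.171  0.891]
 [ 0.905 -0.001 -0.426]]  F [ 0.88 -0.87 -0.14] M [-1.15  -0.308 -0.045] w 0.356 gf 58.0 q [ 0.51   0.983 -0.667  1.656 -0.668  1.02   0.663]
top plate z 857 0.0441 club top 0.2308 [0.562 0.197 0.161] [0.618 0.252 0.231]
side plate z 1362 0.0454 club top 0.2278 [0.562 0.195 0.16 ] [0.619 0.252 0.228]
top plate z 860 0.0443 club top 0.2295 [0.562 0.197 0.16 ] [0.618 0.252 0.229]
Fz [ 0.27 -0.29 -0.06]
```

Force near zero, so the plate carries the weight. Open slightly first.

>>> {"method": "arm_command", "body": {"targets": [[[0, 0, 0, 0, 0, 0], [0, 0, 0, 0, 0, 0], [0, 0, 0, 0, 0, 0]]], "jaw": 0.045}}

```text
clock: 20.25
position: [0.5907, 0.222, 0.1113]
ee_rot: [-1.369, -1.626, -0.867]
force: [0.0, -0.6, 0.8]
width: 0.487
gripper_force: 0.0
```

```bash
python3 see.py
```

```text
t 20.25 pos [0.5907 0.222  0.1113] tool shift [-0.002  -0.0007  0.0011]
[[-0.072  0.985 -0.155]
 [ 0.42   0.171  0.891]
 [ 0.905 -0.001 -0.426]]  F [ 0.01 -0.63  0.77] M [-1.008 -0.347 -0.02 ] w 0.487 gf 0.0 q [ 0.51   0.983 -0.667  1.656 -0.669  1.02   0.663]
top plate z 889 0.0449 club top 0.2321 [0.562 0.195 0.163] [0.615 0.252 0.232]
side plate z 1361 0.0458 club top 0.2285 [0.561 0.195 0.16 ] [0.614 0.25  0.228]
top plate z 902 0.0448 club top 0.2316 [0.562 0.194 0.16 ] [0.613 0.25  0.232]
Fz [ 1.   -1.45  0.37]
```

>>> {"method": "arm_command", "body": {"targets": [[[0, 0, 0, 0, 0, 0], [0, 0, 0, 0, 0, 0], [0, 0, 0, 0, 0, 0], [0, 0, 0, 0, 0, 0], [0, 0, 0, 0, 0, 0], [0, 0, 0, 0, 0, 0]]], "jaw": 0.0918}}

```text
clock: 21.15
position: [0.5909, 0.2218, 0.1112]
ee_rot: [-1.37, -1.626, -0.867]
force: [0.1, -0.6, -0.8]
width: 1.002
gripper_force: 0.0
```

>>> {"method": "arm_command", "body": {"targets": [[[0, 0, -0.01, 0, 0, 0], [0, 0, -0.015, 0, 0, 0], [0, 0, -0.02, 0, 0, 0], [0, 0, -0.02, 0, 0, 0], [0, 0, -0.02, 0, 0, 0], [0, 0, -0.02, 0, 0, 0], [0, 0, -0.02, 0, 0, 0], [0, 0, -0.02, 0, 0, 0], [0, 0, 0, 0, 0, 0], [0, 0, 0, 0, 0, 0]]]}}

```text
clock: 22.4
position: [0.613, 0.0929, 0.173]
ee_rot: [-1.37, -1.626, -0.867]
force: [0.1, 0.7, -0.1]
width: 1.003
gripper_force: 0.0
```

```bash
python3 see.py; python3 -c "
from h import *
g,w=cam('side'); cv2.imwrite('pics/side4.png',g['pixels'][...,::-1])"
```

```text
t 22.4 pos [0.613  0.0929 0.173 ] tool shift [-0.002  -0.0005  0.1459]
[[-0.071  0.985 -0.155]
 [ 0.42   0.171  0.891]
 [ 0.905 -0.001 -0.426]]  F [ 0.1   0.66 -0.08] M [-0.971 -0.255 -0.022] w 1.003 gf 0.0 q [ 0.628  0.935 -0.613  1.489 -0.594  1.305  0.602]
top plate z 1191 0.0448 club top 0.2291 [0.561 0.193 0.161] [0.616 0.25  0.229]
side plate z 1399 0.0458 club top 0.2282 [0.56  0.193 0.16 ] [0.614 0.249 0.228]
top plate z 1217 0.0447 club top 0.2288 [0.562 0.192 0.164] [0.614 0.248 0.229]
Fz [ 0.1  -0.16 -0.37]
```

View pics/side4.png

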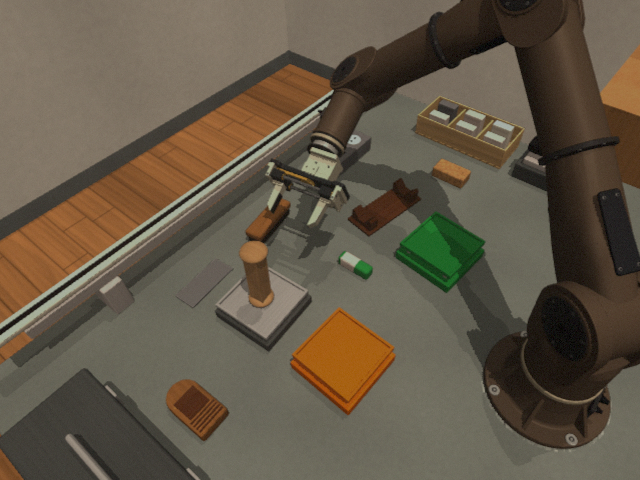

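The club stands upright on the sunk steel plate at (258,275), the gripper is clear at (310,185), and the bystanders are unmoved. Handing in.

```bash
python3 -c "
from cell import arm
print(arm.sign_off())"
```

```text
the job is handed in; nothing more can be done
None
```

The club was lifted, felt (heavy head towards -y), laid back in the cradles and released, then regripped. It now stands by itself, heavy head down, on the steel plate, sunk about 10 mm. The gripper is clear, the other things looked unmoved in the last picture, and the job was handed in at about 22.6 s.

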